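Check a glass marble for strain in the polariscope

ROBOT

A 7-joint arm with a two-finger parallel gripper is mounted at the origin on the work surface; the furniture and walls round the work are solid. World frame = base frame: x ahead of the robot, y to its left, z up, the work surface at z = 0. Lengths are in m, angles in rad, forces in N, time in s.
With the tool pointing down it reaches from about 0.425 to 0.925 m from the base axis. Payload 6.8 kg.
Tool frame: the origin (TCP) lies between the finger pads; the fingertips stand 14 mm ahead of it and the grasp point (between the pads) lies 5 mm behind it; z points along the fingers, y is the line along which they close (so a half turn about z gives the same grasp; the last joint's range is limited). The gripper opens to 85 mm and grips with 20 to 120 N. Pads are 22 mm wide; open, the fingers measure 114 mm over their backs; the gripper's body (76 mm by 85 mm) begins 54 mm behind the grasp point. The pads swing forward as they close: fully open they stand 13 mm farther back than shut.
Start: joints at [-1.419, 0.477, 0.022, 1.555, -0.011, 1.109, -0.083], TCP at [0.173, 0.652, 0.245] pointing down, gripper open.
Joint ranges: [-2.96, 2.96], [-0.34, 2.1], [-1.41, 1.46], [0.24, 2.44], [-1.37, 4.51], [0.17, 1.92], [-2.96, 2.96]. Speed limits (rad/s): [2.39, 2.39, 3.14, 3.14, 3.14, 3.14, 3.14].

INTERFACE

Orientations are given as a rotation vector (axis times angle).
In Python, from bench import r, eyes, ticket gives the robot as it stands. The module is installed in compiled form; this text tells all that it offers.
- The arm moves only by the tool arm_command, never from a script. Its argument "plan" is text: rows parted by semicolons, each of 4 numbers parted by spaces: the shift along the tool's x, y, z in m, then the turn about the tool's z in degrees. In form: tx ty tz yaw; .... A call has 1 to 20 rows; each row shifts and turns the commanded pose from where the row before left it, along the tool's axes as they then stand; what a row does not reach is not made up. A row lasts 1/8 s, in which the tool goes at most 62.5 mm and 10.7 degrees, less where a joint would pass 70% of its speed; a pose out of reach is approached as far as the arm can. A call is refused whole if a number of a shift passes 0.0625 or a number of a turn 10.7, either way. A call with a gripper value outside its range is refused whole. "hand" is the closure, from -1 (fully open) to 1 (shut), set as the call begins (left out, the last holds). The fingers move at their own pace and stop on an object; "grip_force" is the grip in N (left out, the last holds). Time passes only in rows, so rows that do not move let the fingers close. It gives the time, the measured TCP pose, the force, the opening and the grip force at its end, in the units of the state.
- r.get_obs(): the state, without advancing time (a new reading comes with each control period).
- eyes.grab_frame(name): name is "side" or "top" or "wrist"; returns (picture, depth): 400x640x3 uint8, red, green, blue; 400x640 float32, m along the optical axis (not along the pixel's ray), 0 where there is no reading.
- eyes.calibration(name): a dict with "fov_y" (degrees; the focal length in pixels is half the picture's height over the tangent of half this angle, whatever the lens; pixels are square), "cx", "cy" (the principal point, pixels), "origin" and "attitude" of the camera in the world; the wrist camera has in their place "tool_from_camera" (4x4, takes a point from camera to tool coordinates, whose origin is the TCP and whose axes are the flange's). Camera axes: x right, y up, looking along -z (the intrinsics and any distortion apply to the point x, -y, -z); pixel columns grow to the right and rows downward; lengths in m; the calibration is good to about 2 mm. A picture is of the moment at which its call begins: read the wrist's pose just before it. calibration takes no time and is no camera call.
- ticket.hand_in(): hands the job in; it is judged then, once.
The state is a dict: "clock": time; "joints": joint angles; "qvel": joint speeds; "tau": joint torques, N m; "tcp_pos": TCP position; "orientation": TCP orientation; "contact_force": force on the tool from outside, world axes, zero at the start; "moment": the same for the moment, N m; "grip_width": finger opening in m; "gripper_force": force on a finger pad.
Only numpy, scipy, OpenCV 4.12 (cv2) and the standard library are available. Lean on these libraries where they do the work, as an engineer would, in place of code of your own. Each camera call takes 0.05 s, during which the arm holds its last target. There are 200 camera calls.

TASK

Turn the dial of the bench strain viewer to its 90 degree mark (the long tick with the triangle), then lift the marble dish by its handle and hold it level between the two round windows, the marble in line with their centres, with the handle pointing 45 degrees out to the viewer's front left like the left index line on the deck. Pause there a moment for the first look, then turn the dish a quarter turn until the handle points 45 degrees out to the front right like the right index line, and finish still holding it there, level, still and clear of the viewer. Keep the marble in the middle of the dish all the while, never out at its rim, do not touch it with the fingers, and leave the cup of glass bits and the glue bottle where they are.

Things in the scene. Friction and masses are not known exactly. Their poses are not given: they have to be found in the camera images.
- viewer: Grey bench strain viewer, fixed; place and yaw (to 0.25 rad) vary. Origin: centre of the base's underside. Own axes: -x its open front (toward the robot), +y its left, z up. Deck 130 (x) by 420 mm (y), top 14 mm above the table. Lamp house at the left, analyser at the right, open space between. Index lines on the deck: from its middle to -x+y (front left) and -x-y (front right), 45 degrees.
- viewer_beam (a point): Middle of the light path: on the centre line of the two windows (along the viewer's y), halfway between them, 95 mm above the table, over the dot where the index lines meet. Axes as the viewer's. The marble's centre belongs here. Windows: 56 mm round, in black bezels with faces at y=+119 and y=-122 mm; the space between is open above, in front and behind.
- lamp_top (a point): Centre of the lamp house's top, 150 mm above the table (viewer's x=0, y=+165 mm); axes as the viewer's. The house is a box 96 mm (x) by 86 mm (y, from +122 to +208 mm), with the dial on top and a white round window on its inner side.
- analyser_top (a point): Centre of the analyser's top edge, 150 mm above the table (viewer's x=0, y=-132 mm); axes as the viewer's. The analyser is an upright plate 96 mm wide (x) and 14 mm thick (y), with a dark round window; behind it a rubber eye hood 76 mm across reaches to y=-173 mm.
- viewer_dial (a joint): Angle of the knob, rad: 0 when its white pointer points along the viewer's +y (left), growing counter-clockwise seen from above; 1.571 (90 degrees) when it points to the viewer's front (-x), at the long tick with the triangle. Ticks every 15 degrees, 0 to 180. No stops; 0.03 N m friction, stays where left. Starts between 0.15 and 0.9.
- dial_grip (a point): Point on the vertical axis of the knob at the height to grip, 170 mm above the table (viewer's x=0, y=+165 mm). The knob is a round fluted black one, 40 mm across from 156 to 180 mm above the table, with a flat skirt 53 mm across below it.
- dish: Loose round steel dish, 100 mm across, 14.5 mm high, 60 to 90 g, on the table. Origin: centre of its underside, z up, handle toward its -x. The floor falls at 5 degrees from the rim to the middle (4 mm above the underside). Handle: thin steel neck, then a straight level wooden bar 12 mm wide (y), 16 mm high, from x=-84 to -166 mm, its centre line 35 mm above the underside.
- dish_mid (a point): Middle of the dish's floor, 4 mm above its underside; axes as the dish's.
- dish_grip (a point): Point in the wooden handle to grip it at: 120 mm from the dish's middle (dish's x=-120 mm), 35 mm above its underside; fingers close along the dish's y. Axes as the dish's.
- marble_center (a point): Centre of the loose glass marble, 25 mm across, about 20 g, that lies in the middle of the dish; it rolls freely; at rest its centre is 16.6 mm above the dish's underside. (The point's axes roll with it and mean nothing.)
- glass_cup: Bystander: small clear portion cup of glass bits, 69 mm across, 18 mm high, loose. Origin: centre of its underside.
- glue: Bystander: white glue bottle with an orange tip, 34 by 47 mm, 154 mm high, standing loose. Origin: centre of its underside.
Not all that is in view belongs to the job. Of the things that look like the dish, the larger one is meant.

How it is judged:
By the outcome, as a careful person would: the job done as asked, in the order asked, and still so for the second after the job is handed in, while the arm keeps its last pose, push and grip.
It also fails if it takes over 72 s, if anything falls off the work surface, if the arm or the gripper's body presses on something with over 40 N, if the wrist force passes 120 N, or if a joint passes its speed limit or range.

## Working session

There is one attempt and no reset: what is moved stays moved. The work goes in short steps, Python scripts to look and compute and a tool call to move; the robot and the scene stay as the last step left them, time stands still between calls to the robot, and variables do not carry over. Pictures are saved under pics/ and viewed, at most 10 in all, crops included, and the job is handed in when it is done.

Besides the shell and the picture viewer there is one more tool, called after "Call:" in YAML: its name, and indented under it one key for each argument. arm_command: Moves the arm, as the interface text tells. Its arguments: {"type":"object","properties":{"plan":{"type":"string"},"hand":{"type":"number"},"grip_force":{"type":"number"}},"required":["plan"]}

```bash
mkdir -p pics; cat > h.py <<'E'
import numpy as np, cv2
from scipy.spatial.transform import Rotation as R
from bench import r, eyes, ticket
def grab(n,f=None):
    o=r.get_obs(); p,d=eyes.grab_frame(n)
    if f: cv2.imwrite('pics/'+f,cv2.cvtColor(p,cv2.COLOR_RGB2BGR))
    return o,p,d
def cam(n,o):
    c=eyes.calibration(n)
    if 'origin' in c:
        T=np.eye(4); a=np.array(c['attitude']); T[:3,:3]=a if a.shape==(3,3) else R.from_rotvec(a).as_matrix(); T[:3,3]=c['origin']
    else:
        W=np.eye(4); W[:3,:3]=R.from_rotvec(o['orientation']).as_matrix(); W[:3,3]=o['tcp_pos']; T=W@np.array(c['tool_from_camera'])
    return c,T,200/np.tan(np.radians(c['fov_y'])/2)
def pt(n,o,u,v,z=None,d=None):
    c,T,f=cam(n,o); ray=np.array([(u-c['cx'])/f,-(v-c['cy'])/f,-1.])
    if z is None: return T[:3,:3]@(ray*d)+T[:3,3]
    w=T[:3,:3]@ray; return T[:3,3]+w*(z-T[2,3])/w[2]
def proj(n,o,P):
    c,T,f=cam(n,o); q=T[:3,:3].T@(np.array(P)-T[:3,3]); return c['cx']+f*q[0]/-q[2], c['cy']-f*q[1]/-q[2]
E
python3 - <<'E'
from h import *
for n in ('top','side','wrist'):
    o,p,d=grab(n,n+'0.png'); np.save(n+'0.npy',d); print(n,eyes.calibration(n))
print({k:np.round(v,4) for k,v in o.items()})
E
```

```text
top {'fov_y': 54.96011592800137, 'cx': 318.8886221647451, 'cy': 192.80182968289645, 'origin': array([ 0.32714615, -0.01422057,  1.12952929]), 'attitude': array([ 0.12953214, -0.14839643, -1.54003186])}
side {'fov_y': 47.37445277835383, 'cx': 325.76444935624863, 'cy': 197.00144699147597, 'origin': array([ 0.25025797, -1.15700062,  0.64182916]), 'attitude': array([ 1.12797866, -0.13355709, -0.20598366])}
wrist {'fov_y': 69.52502794277837, 'cx': 321.7004372574793, 'cy': 196.91941742711685, 'tool_from_camera': array([[-2.27580888e-04,  9.58962558e-01,  2.83532646e-01,
         7.20425975e-02],
       [ 9.99999862e-01,  3.52371171e-04, -3.89125922e-04,
         6.96592755e-04],
       [-4.73065920e-04,  2.83532519e-01, -9.58962506e-01,
        -1.28454552e-01],
       [ 0.00000000e+00,  0.00000000e+00,  0.00000000e+00,
         1.00000000e+00]])}
{'clock': np.float64(0.1), 'joints': array([-1.4191,  0.4777,  0.0223,  1.5564, -0.0115,  1.1093, -0.0831]), 'qvel': array([ 0.002 , -0.002 ,  0.0019, -0.002 , -0.0004,  0.0006,  0.0006]), 'tau': array([ 4.30000e-03, -5.97757e+01,  1.61320e+00, -2.81952e+01,
        1.27000e-02,  5.10000e-03, -0.00000e+00]), 'tcp_pos': array([0.1733, 0.6519, 0.2444]), 'orientation': array([-4.068e-01, -3.115e+00,  2.600e-03]), 'contact_force': array([0.6874, 0.7156, 0.7117]), 'moment': array([0.025 , 0.0149, 0.0255]), 'gripper_force': np.float64(0.0), 'grip_width': np.float64(0.0856)}
```

View pics/top0.png

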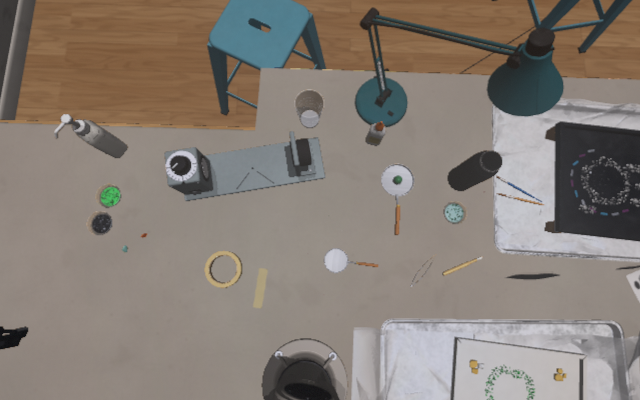

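View pics/side0.png

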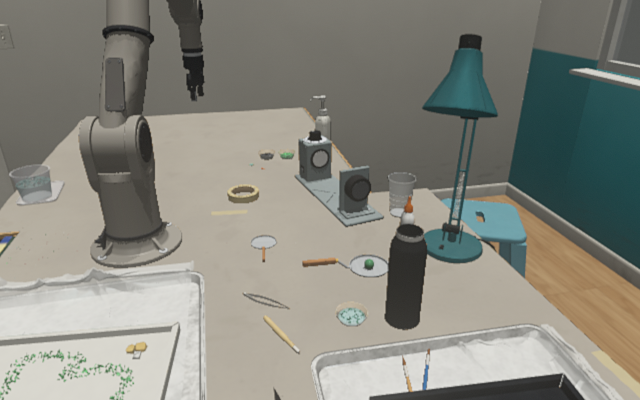

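The top view shows two dish-like things. The large dish is at (397,180), with the green marble and its handle running down to (397,232). The small dish is at (336,260), with its handle to the right at (378,265). The large one is meant. The viewer is at (250,170), with its dial at (182,165). The glass cup is at (454,213) and the glue bottle at (376,132). Next, one close crop.

```bash
python3 - <<'E'
import cv2,numpy as np
p=cv2.imread('pics/top0.png')
a=cv2.resize(p[130:210,160:340],None,fx=4.4,fy=4.4,interpolation=cv2.INTER_CUBIC)
b=cv2.resize(p[155:240,370:425],None,fx=2.8,fy=2.8,interpolation=cv2.INTER_CUBIC)
c=cv2.resize(p[140:190,155:215],None,fx=4.6,fy=4.6,interpolation=cv2.INTER_CUBIC)
w=np.zeros((600,800,3),np.uint8); w[:352,:792]=a; w[355:355+b.shape[0],:b.shape[1]]=b; w[355:355+c.shape[0],200:200+c.shape[1]]=c
cv2.imwrite('pics/crop1.png',w)
E
```

```text
(no output)
```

View pics/crop1.png

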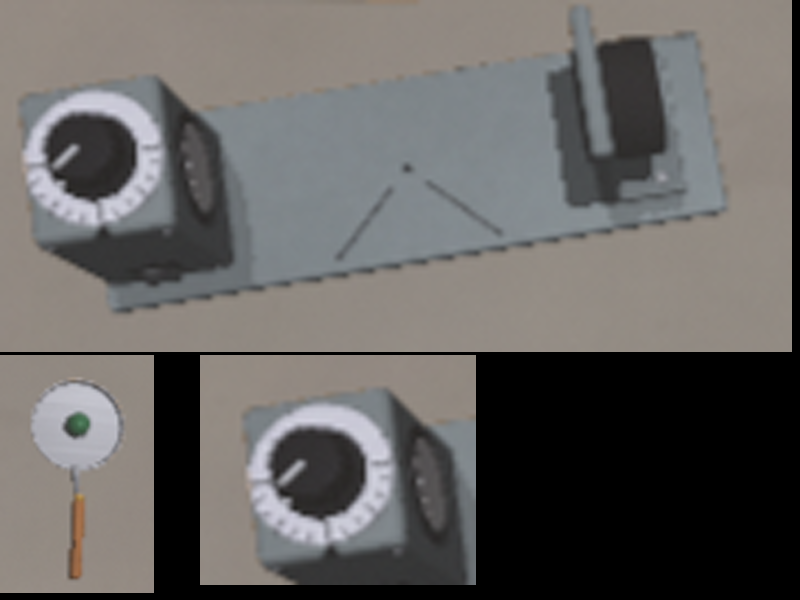

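```bash
python3 - <<'E'
from h import *
o=r.get_obs()
A=lambda x,y,z:pt('top',o,(x+.5)/4.4-.5+160,(y+.5)/4.4-.5+130,z)
C=lambda x,y,z:pt('top',o,(x-200+.5)/4.6-.5+155,(y-355+.5)/4.6-.5+140,z)
B=lambda x,y,z:pt('top',o,(x+.5)/2.8-.5+370,(y-355+.5)/2.8-.5+155,z)
fl,fr,br=A(118,310,.014),A(724,210,.014),A(695,33,.014)
dot=A(406,168,.014); ey=fl-fr; yaw=np.arctan2(-ey[0],ey[1])
ex=br-fr; print('lens',np.linalg.norm(ey),np.linalg.norm(ex),'yaw',yaw,np.arctan2(ex[1],ex[0]),'dot',dot,'mid',(fl+br)/2)
L=[A(*q,.15) for q in((20,98),(157,75),(40,245))]
ctr=(L[1]+L[2])/2; print('lamp',ctr,np.linalg.norm(L[0]-L[1]),np.linalg.norm(L[0]-L[2]))
Rm=np.array([[np.cos(yaw),-np.sin(yaw)],[np.sin(yaw),np.cos(yaw)]]); print('lamp from dot',dot[:2]+Rm@[0,.165])
a,b=C(279,482,.18),C(303,461,.18); v=Rm.T@(a-b)[:2]; print('pointer',a,b,'angle from ptr',np.degrees(np.arctan2(-v[0],v[1])))
v=Rm.T@(a[:2]-ctr[:2]); print('tip rel',v,np.degrees(np.arctan2(-v[0],v[1])))
d=B(77.5,424.5,.0145); e=B(75,578,.043); s=B(80,495,.043); e[2]=d[2]
print('dish',d,'hend',e,s,np.linalg.norm((e-d)[:2]),np.degrees(np.arctan2(*(e-d)[1::-1])), np.degrees(np.arctan2(*(e-s)[1::-1])))
# depth fit
D=np.load('top0.npy'); print('depth dish rim/ tbl',[pt('top',o,u,v,d=D[v,u]) for u,v in((386,180),(408,180),(397,225),(376,195))])
E
```

```text
lens 0.40878736598502347 0.1260504512037682 yaw 0.19530449000617445 0.18157903915101015 dot [0.59760002 0.17598245 0.014     ] mid [0.59694088 0.17223579 0.014     ]
lamp [0.56480268 0.33447999 0.15      ] 0.08179779765443515 0.09108359027706152
lamp from dot [0.56557925 0.33784557]
pointer [0.55308375 0.349454   0.18      ] [0.56531373 0.33742179 0.18      ] angle from ptr 34.27693277402547
tip rel [-0.00859021  0.01696357] 26.85726334995334
dish [ 0.57408211 -0.25743331  0.0145    ] hend [ 0.40928609 -0.24693644  0.0145    ] [ 0.49407788 -0.25296506  0.043     ] 0.16512998999459116 176.35540558416582 175.93317048734224
depth dish rim/ tbl [array([ 0.5728894 , -0.22467203,  0.00866291]), array([ 0.57464401, -0.2904834 ,  0.00911348]), array([ 0.43568707, -0.24872015,  0.04309619]), array([ 0.52728854, -0.19533845,  0.00462742])]
```

Call:
arm_command:
  plan: "-.015 -.006 -.005 0;-.03 -.0132 -.005 0;-.03 -.0132 -.005 0;-.03 -.0132 -.005 0;-.03 -.0132 -.005 0;-.03 -.0132 -.005 0;-.03 -.0132 -.005 0;-.03 -.0132 -.005 0;-.03 -.0132 -.005 0;-.03 -.0132 -.005 0;-.03 -.0132 -.005 0;-.03 -.0132 0 0;-.03 -.0132 0 0;-.03 -.0132 0 0;-.03 -.0132 0 0;-.025 -.0132 0 0;0 0 0 0;0 0 0 0"
  hand: -1

```text
clock: 2.4
tcp_pos: [0.5651, 0.337, 0.3004]
orientation: [-0.407, -3.115, -0.001]
contact_force: [-0.4, -0.6, 0.8]
grip_width: 0.0853
gripper_force: 0.0
```

```bash
python3 - <<'E'
from h import *
o,p,d=grab('wrist','w1.png'); np.save('w1.npy',d); np.save('w1o.npy',o,allow_pickle=True)
print({k:np.round(o[k],4) for k in('clock','tcp_pos','orientation','joints','contact_force')})
print(R.from_rotvec(o['orientation']).as_matrix().round(4))
E
```

```text
{'clock': np.float64(2.4), 'tcp_pos': array([0.5651, 0.337 , 0.3004]), 'orientation': array([-4.0710e-01, -3.1145e+00, -7.0000e-04]), 'joints': array([-0.7666,  0.409 ,  0.1869,  1.5443, -0.0802,  1.1959,  0.7456]), 'contact_force': array([-0.3724, -0.569 ,  0.846 ])}
[[-9.664e-01  2.570e-01 -5.000e-04]
 [ 2.570e-01  9.664e-01  5.000e-04]
 [ 6.000e-04  3.000e-04 -1.000e+00]]
```

View pics/w1.png

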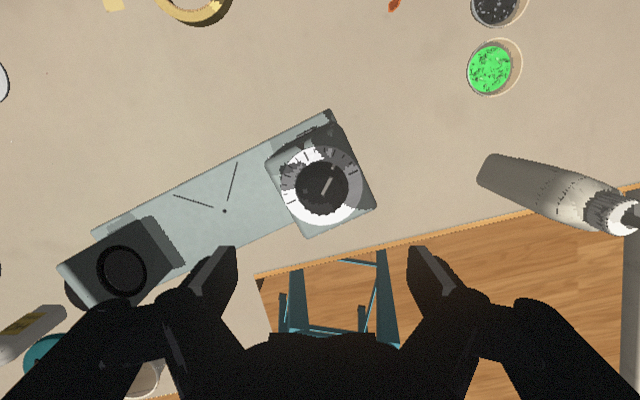

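The wrist view shows the dial at about (321,187), its pointer toward the upper right at (330,180), and the deck dot at (224,211). Next I'll enlarge this.

```bash
python3 - <<'E'
import cv2
p=cv2.imread('pics/w1.png')
cv2.imwrite('pics/w1c.png',cv2.resize(p[105:245,165:385],None,fx=3.6,fy=3.6,interpolation=cv2.INTER_CUBIC))
E
```

```text
(no output)
```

View pics/w1c.png

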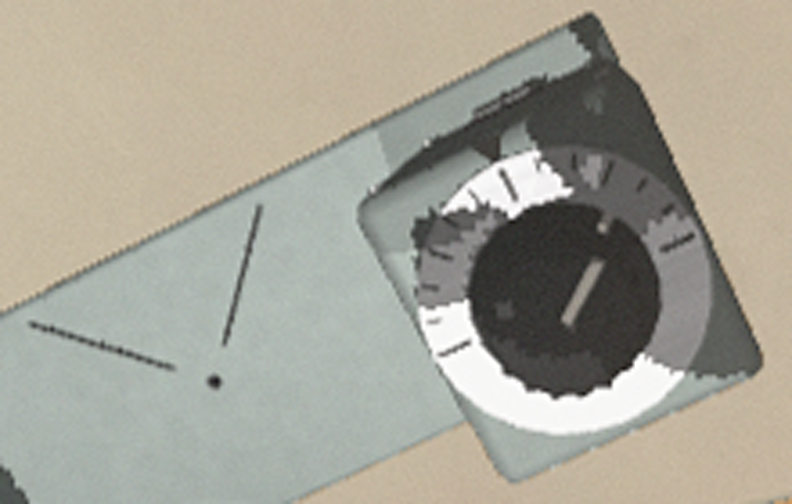

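```bash
python3 - <<'E'
from h import *
o=np.load('w1o.npy',allow_pickle=True).item()
P=lambda x,y,z:pt('wrist',o,(x+.5)/3.6-.5+165,(y+.5)/3.6-.5+105,z)[:2]
ang=lambda v:np.degrees(np.arctan2(v[1],v[0]))
dot=P(214,381,.014); k=P(565,299,.18); sk=P(563,290,.153)
print('dot',dot,'knob',k,'skirt',sk,'dist',np.linalg.norm(k-dot),'yaw',ang(k-dot)-90)
t0,t180,t90=P(677,243,.153),P(455,349,.153),P(510,185,.153)
print('0-180 yaw',ang(t0-t180)-90,'mid',(t0+t180)/2,'t90',ang(t90-(t0+t180)/2)-180)
e=P(592,12,.014)-P(3,315,.014); print('front edge yaw',ang(e)-90)
l=P(262,207,.014)-P(225,345,.014); print('left idx',ang(l)-135); l=P(30,323,.014)-P(172,368,.014); print('right idx',ang(l)+135)
a,b=P(569,322,.18),P(601,262,.18); print('ptr dir',ang(b-a),ang(b-k))
E
```

```text
dot [0.59665139 0.17591103] knob [0.55844379 0.33956636] skirt [0.56264153 0.33789318] dist 0.16805620835989946 yaw 13.141113000919475
0-180 yaw 11.318112779783888 mid [0.56459159 0.33775749] t90 -349.69801942190315
front edge yaw 11.353595794074764
left idx 10.855169921473049
right idx 10.979001082242277
ptr dir 137.97692071379362 121.7950796477847
```

Call:
arm_command:
  plan: "0 .001 .012 0;0 0 .012 0;0 0 .012 0;0 0 .012 0;0 0 .012 0;0 0 .012 0;0 0 .012 0;0 0 .012 0;0 0 .012 0;0 0 .010 0;0 0 .007 0;0 0 .004 0;0 0 0 0;0 0 0 0"

```text
clock: 4.2
tcp_pos: [0.566, 0.3381, 0.1717]
orientation: [0.407, 3.115, 0.001]
contact_force: [-0.4, -0.5, -0.8]
grip_width: 0.0852
gripper_force: 0.0
```

Call:
arm_command:
  plan: "0 0 0 0;0 0 0 0;0 0 0 0;0 0 0 0;0 0 0 0;0 0 0 0;0 0 0 0;0 0 0 0"
  hand: 1
  grip_force: 25

```text
clock: 5.2
tcp_pos: [0.5656, 0.3369, 0.1716]
orientation: [-0.408, -3.114, 0.002]
contact_force: [-2.4, -4.6, 6.1]
grip_width: 0.0388
gripper_force: 25.9
```

Gripped. Now turn it 54 degrees counter-clockwise.

Call:
arm_command:
  plan: "0 0 0 -3;0 0 0 -5;0 0 0 -6;0 0 0 -6;0 0 0 -6;0 0 0 -6;0 0 0 -6;0 0 0 -6;0 0 0 -5;0 0 0 -3;0 0 0 -2;0 0 0 0;0 0 0 0;0 0 0 0"

```text
clock: 6.95
tcp_pos: [0.5654, 0.3378, 0.1716]
orientation: [1.051, -2.96, 0.0]
contact_force: [-4.3, -2.3, 5.0]
grip_width: 0.0394
gripper_force: 26.0
```

Call:
arm_command:
  plan: "0 0 0 0;0 0 0 0;0 0 0 0;0 0 0 0;0 0 0 0;0 0 0 0;0 0 -.02 0;0 0 -.03 0;0 0 -.03 0;0 0 -.03 0;0 0 -.02 0;0 0 0 0;0 0 0 0"
  hand: -1

```text
clock: 8.57
tcp_pos: [0.5655, 0.3378, 0.301]
orientation: [1.051, -2.96, 0.0]
contact_force: [-0.2, -0.1, -0.1]
grip_width: 0.0854
gripper_force: 0.0
```

```bash
python3 - <<'E'
from h import *
o,p,d=grab('wrist','w2.png'); np.save('w2o.npy',o,allow_pickle=True)
print({k:np.round(o[k],4) for k in('clock','tcp_pos','orientation','joints','contact_force')})
u,v=map(int,proj('wrist',o,[.565,.338,.17])); print(u,v)
q=cv2.imread('pics/w2.png')
x0,y0=max(u-75,0),max(v-60,0); print(x0,y0); cv2.imwrite('pics/w2c.png',cv2.resize(q[y0:y0+115,x0:x0+150],None,fx=5,fy=5,interpolation=cv2.INTER_CUBIC))
E
```

```text
{'clock': np.float64(8.575), 'tcp_pos': array([0.5655, 0.3378, 0.301 ]), 'orientation': array([ 1.0514e+00, -2.9598e+00,  2.0000e-04]), 'joints': array([-0.5953,  0.4098, -0.0526,  1.5282,  0.0224,  1.2048,  1.602 ]), 'contact_force': array([-0.1515, -0.1161, -0.0899])}
321 191
246 131
```

View pics/w2c.png

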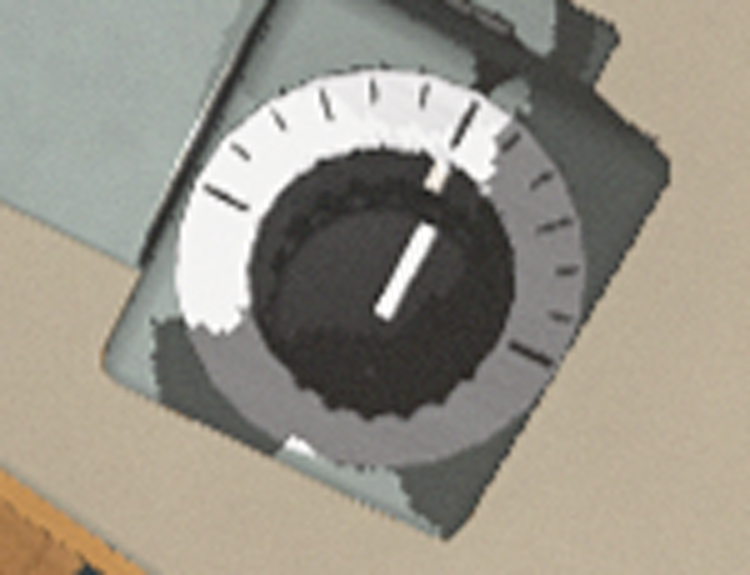

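The pointer, from (383,317) to (430,227), now points almost at the long tick, from (455,145) to (477,104). I'll compute the residual.

```bash
python3 - <<'E'
from h import *
o=np.load('w2o.npy',allow_pickle=True).item()
P=lambda x,y,z:pt('wrist',o,(x+.5)/5-.5+246,(y+.5)/5-.5+131,z)[:2]
ang=lambda v:np.degrees(np.arctan2(v[1],v[0]))%360
print('ptr',ang(P(430,227,.18)-P(383,317,.18)),'tick',ang(P(477,104,.153)-P(455,145,.153)))
t0,t1,t9=P(530,353,.153),P(226,197,.153),P(466,125,.153);c=(t0+t1)/2
print('axis',ang(t0-t1)+90,c,'t90',ang(t9-c)); print('ptr pts rel c', [ (ang(P(*q)-np.array([.565,.338])),np.linalg.norm(P(*q)-[.565,.338])) for q in((430,227,.18),(436,178,.159),(466,125,.153))])
# right way: line through ptr passes axis?
E
```

```text
ptr 192.45145533651555 tick 191.64232720194912
axis 191.2105881294974 [0.56431211 0.33737403] t90 190.33888999968707
ptr pts rel c [(np.float64(191.6859752457019), np.float64(0.018888819913830988)), (np.float64(193.26882319544129), np.float64(0.024082481221945503)), (np.float64(191.1463266623672), np.float64(0.03493828346055368))]
```

Call:
arm_command:
  plan: "0 0 0 6;0 0 0 10;0 0 0 10;0 0 0 10;0 0 0 7;0 -.02 0 0;.004 -.04 0 0;0 -.045 0 0;0 -.045 0 0;0 -.045 0 0;0 -.045 0 0;0 -.045 0 0;0 -.045 0 0;0 -.045 0 0;0 -.045 0 0;0 -.045 0 0;0 -.045 0 0;0 -.045 0 0;0 -.039 0 0;0 0 0 0"

```text
clock: 11.12
tcp_pos: [0.5187, -0.2592, 0.3009]
orientation: [-0.114, -3.138, 0.003]
contact_force: [-0.5, -0.1, -0.1]
grip_width: 0.0853
gripper_force: 0.0
```

```bash
python3 - <<'E'
from h import *
o,p,d=grab('wrist','w3.png'); np.save('w3o.npy',o,allow_pickle=True);np.save('w3.npy',d)
print({k:np.round(o[k],4) for k in('clock','tcp_pos','orientation','joints','qvel')})
print(proj('wrist',o,[.574,-.2574,.0145]),proj('wrist',o,[.454,-.2495,.043]))
q=cv2.imread('pics/w3.png'); cv2.imwrite('pics/w3c.png',cv2.resize(q[80:300,170:470],None,fx=2.6,fy=2.6,interpolation=cv2.INTER_CUBIC))
E
```

```text
{'clock': np.float64(11.125), 'tcp_pos': array([ 0.5187, -0.2592,  0.3009]), 'orientation': array([-1.1430e-01, -3.1381e+00,  2.6000e-03]), 'joints': array([ 0.0441,  0.28  ,  0.387 ,  1.7434, -0.1127,  1.1411,  1.9626]), 'qvel': array([-0.0432, -0.009 , -0.0571,  0.011 , -0.0176,  0.0048, -0.0402])}
(np.float64(325.3508779265809), np.float64(199.88480055461366)) (np.float64(325.2444800844358), np.float64(117.36905189144484))
```

View pics/w3c.png

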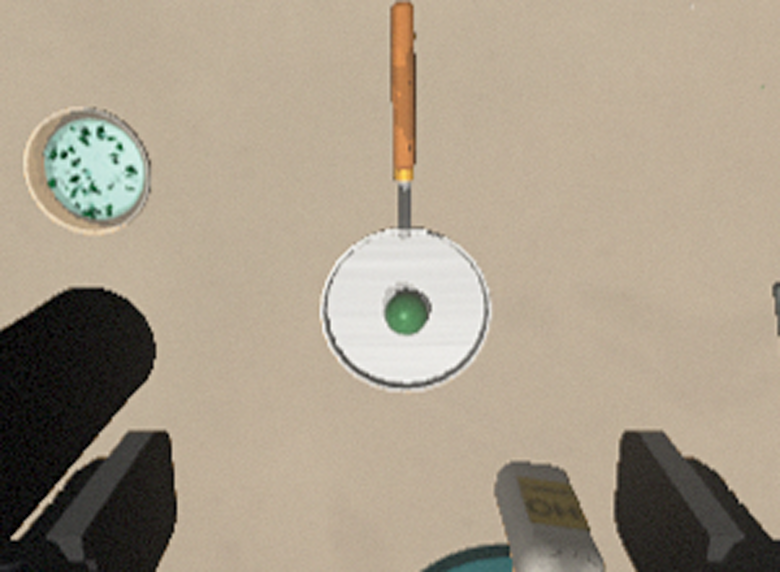

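The crop shows the dish at (406,309) with the green marble in its middle, the handle from (403,180) to (402,3), and the cup well to the left at (95,167).

```bash
python3 - <<'E'
from h import *
o=np.load('w3o.npy',allow_pickle=True).item()
P=lambda x,y,z:pt('wrist',o,(x+.5)/2.6-.5+170,(y+.5)/2.6-.5+80,z)[:2]
d=P(406,309,.0145);m=P(407,313,.0166+.01);a,b=P(403,178,.043),P(402.5,3,.043)
ang=lambda v:np.degrees(np.arctan2(v[1],v[0]))%360
print(d,m,a,b,ang(b-a),ang(b-d),np.linalg.norm(b-d))
th=ang(b-d); g=b+(d-b)/np.linalg.norm(b-d)*.046; print('grip',g)
M=R.from_rotvec(o['orientation']).as_matrix(); print('xang',ang(M[:2,0]),'delta tool',M.T@np.r_[g-o['tcp_pos'][:2],0])
E
```

```text
[ 0.57194264 -0.25651035] [ 0.57068913 -0.25601331] [ 0.49337355 -0.25298151] [ 0.41003034 -0.24736792] 176.14665707272576 176.76820891397867 0.16217021567410514
grip [ 0.45595718 -0.2499612 ]
xang 175.82679124918187 delta tool [6.32375767e-02 4.68243028e-03 7.85295394e-05]
```

Call:
arm_command:
  plan: ".02 .0047 .01 -.4;.03 0 .016 0;.014 0 .018 0;0 0 .018 0;0 0 .018 0;0 0 .018 0;0 0 .018 0;0 0 .018 0;0 0 .018 0;0 0 .018 0;0 0 .018 0;0 0 .018 0;0 0 .018 0;0 0 .016 0;0 0 .014 0;0 0 .012 0;0 0 .006 0;0 0 0 0;0 0 0 0"
  hand: 0.3

```text
clock: 13.55
tcp_pos: [0.4583, -0.2458, 0.0296]
orientation: [0.096, 3.14, -0.0]
contact_force: [0.3, -0.0, 0.2]
grip_width: 0.0297
gripper_force: 0.0
```

```bash
python3 - <<'E'
from h import *
o,p,d=grab('wrist','w4.png'); np.save('w4o.npy',o,allow_pickle=True)
print({k:np.round(o[k],4) for k in('clock','tcp_pos','orientation','joints','grip_width')})
E
```

```text
{'clock': np.float64(13.55), 'tcp_pos': array([ 0.4583, -0.2458,  0.0296]), 'orientation': array([ 9.5800e-02,  3.1395e+00, -3.0000e-04]), 'joints': array([ 0.1652,  0.5575,  0.2611,  2.0891, -0.2754,  0.5262,  2.1375]), 'grip_width': np.float64(0.0297)}
```

View pics/w4.png

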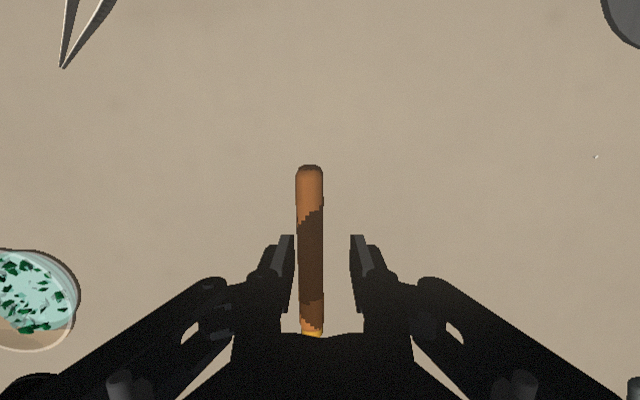

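Call:
arm_command:
  plan: ".0013 -.002 0 0;.0013 -.0022 0 0;0 0 0 0;0 0 0 0"

```text
clock: 14.1
tcp_pos: [0.4551, -0.2497, 0.0293]
orientation: [0.096, 3.14, 0.0]
contact_force: [0.2, 0.4, 0.0]
grip_width: 0.0299
gripper_force: 0.0
```

Call:
arm_command:
  plan: "0 0 0 0;0 0 0 0;0 0 0 0"
  hand: 0.62

```text
clock: 14.48
tcp_pos: [0.4552, -0.2496, 0.0293]
orientation: [-0.095, -3.14, -0.0]
contact_force: [0.2, 0.7, -0.8]
grip_width: 0.0161
gripper_force: 0.0
```

Call:
arm_command:
  plan: "0 0 0 0;0 0 0 0;0 0 0 0;0 0 0 0;0 0 0 0;0 0 0 0"
  hand: 1
  grip_force: 45

```text
clock: 15.22
tcp_pos: [0.4552, -0.2497, 0.0293]
orientation: [0.096, 3.14, -0.0]
contact_force: [0.0, 0.7, 1.0]
grip_width: 0.0111
gripper_force: 47.4
```

```bash
python3 - <<'E'
from h import *
o,p,d=grab('top','t5.png')
print({k:np.round(o[k],4) for k in('clock','tcp_pos','orientation','joints','grip_width','contact_force')})
E
```

```text
{'clock': np.float64(15.225), 'tcp_pos': array([ 0.4552, -0.2497,  0.0293]), 'orientation': array([ 0.0956,  3.1401, -0.    ]), 'joints': array([ 0.1749,  0.5573,  0.2602,  2.0907, -0.2749,  0.5251,  2.1465]), 'grip_width': np.float64(0.0111), 'contact_force': array([0.0374, 0.6962, 1.0408])}
```

Call:
arm_command:
  plan: "0 0 0 0;0 0 0 0;0 0 -.001 0;0 0 -.003 0;0 0 -.006 0;0 0 -.009 0;0 0 -.012 0;0 0 -.015 0;0 0 -.015 0;0 0 -.015 0;0 0 -.015 0;0 0 -.015 0;0 0 -.015 0;0 0 -.015 0;0 0 -.015 0;0 0 -.012 0;0 0 -.009 0;0 0 -.006 0;0 0 -.003 0;0 0 -.001 0"
  grip_force: 80

```text
clock: 17.77
tcp_pos: [0.455, -0.2496, 0.2112]
orientation: [-0.096, -3.14, -0.0]
contact_force: [-0.1, 0.1, -1.3]
grip_width: 0.0106
gripper_force: 80.0
```

```bash
python3 - <<'E'
from h import *
o,p,d=grab('side','s6.png'); o,p2,d=grab('top','t6.png')
print({k:np.round(o[k],4) for k in('clock','tcp_pos','orientation','grip_width','contact_force')})
a,b=cv2.imread('pics/s6.png'),cv2.imread('pics/t6.png')
us,vs=map(int,proj('side',o,[.53,-.254,.2]));ut,vt=map(int,proj('top',o,[.53,-.254,.2])); print(us,vs,ut,vt)
f=lambda q,u,v:cv2.resize(q[v-50:v+50,u-65:u+65],(400,308),interpolation=cv2.INTER_CUBIC)
cv2.imwrite('pics/c6.png',np.hstack([f(a,us,vs),f(b,ut,vt)]))
E
```

```text
{'clock': np.float64(17.825), 'tcp_pos': array([ 0.4551, -0.2496,  0.2112]), 'orientation': array([-9.5600e-02, -3.1398e+00, -2.0000e-04]), 'grip_width': np.float64(0.0105), 'contact_force': array([ 0.0934, -0.1467, -1.0421])}
353 197 412 181
```

View pics/c6.png

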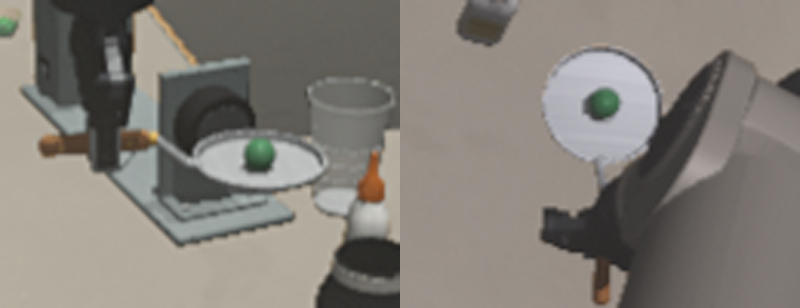

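The side and top crops show the dish lifted, roughly level, with the marble in its middle. Now I'll carry it over the analyser smoothly.

Call:
arm_command:
  plan: "0 .0025 0 0;0 .005 0 0;0 .0075 0 0;0 .01 0 0;0 .0125 0 0;0 .015 0 0;.0002 .0175 0 0;.0002 .02 0 0;.0002 .0225 0 0;.0002 .025 0 0;.0002 .025 0 0;.0002 .025 0 0;.0002 .025 0 0;.0002 .025 0 0;.0002 .025 0 0;.0002 .025 0 0;0 .0235 0 0;0 .022 0 0;0 .02 0 0;0 .0175 0 0"

```text
clock: 20.38
tcp_pos: [0.4753, 0.1218, 0.2113]
orientation: [-0.094, -3.14, -0.0]
contact_force: [0.5, -0.0, -0.5]
grip_width: 0.0107
gripper_force: 80.0
```

Call:
arm_command:
  plan: "0 .015 0 0;0 .0125 0 0;0 .01 0 0;0 .0075 0 0;0 .005 0 0;0 .0025 0 0;0 .001 0 0;0 0 0 0;0 0 0 0;0 0 0 0;0 0 0 0;0 0 0 0"

```text
clock: 21.88
tcp_pos: [0.4789, 0.1736, 0.2113]
orientation: [0.096, 3.14, 0.0]
contact_force: [-0.1, 0.2, -1.1]
grip_width: 0.0108
gripper_force: 80.0
```

```bash
cat > m.py <<'E'
from h import *
import sys
def meas(cn,f):
    # dish rim + marble from the image: white pixels near predicted height
    o,p,D=grab(cn,f); M=R.from_rotvec(o['orientation']).as_matrix()
    g=o['tcp_pos']+M@[0,0,-.005]; und=g[2]-.035; x=M[:,0]; guess=g-.119*x
    c,T,f_=cam(cn,o); v,u=np.mgrid[0:400,0:640]
    ray=np.stack([(u-c['cx'])/f_,-(v-c['cy'])/f_,-np.ones_like(u,float)],-1)*D[...,None]
    W=ray@T[:3,:3].T+T[:3,3]
    near=(np.hypot(W[...,0]-guess[0],W[...,1]-guess[1])<.062)&(abs(W[...,2]-und-.012)<.03)&(D>0)
    hsv=cv2.cvtColor(p,cv2.COLOR_RGB2HSV)
    grn=near&(hsv[...,1]>90)&(hsv[...,0]>40)&(hsv[...,0]<90)
    dish=near&~grn
    q=W[dish]; q0=q[np.hypot(*(q[:,:2]-guess[:2]).T)<.06]
    # ellipse fit of silhouette
    k=cv2.findContours((near).astype(np.uint8),cv2.RETR_EXTERNAL,cv2.CHAIN_APPROX_NONE)[0]; k=max(k,key=cv2.contourArea)
    (eu,ev),ax,_=cv2.fitEllipse(cv2.convexHull(k))
    dc=pt(cn,o,eu,ev,und+.0145); gu=u[grn].mean();gv=v[grn].mean(); mc=pt(cn,o,gu,gv,und+.0166)
    A=np.c_[q0[:,:2]-guess[:2],np.ones(len(q0))]; s=np.linalg.lstsq(A,q0[:,2],rcond=None)[0]
    print(cn,'t',o['clock'],'tcp',o['tcp_pos'].round(4),'ang',np.degrees(np.arctan2(x[1],x[0]))%360,'tool z',M[:,2].round(4),'F',o['contact_force'].round(1))
    print(' guess',guess.round(4),'und',und.round(4),'dish',dc.round(4),'axes px',np.round(ax,1),'marble',mc.round(4),'n',dish.sum(),grn.sum(),'tilt deg',np.degrees(s[:2]).round(1),'h',s[2].round(4))
    print(' rad in tool frame: dish',(M.T@(dc-g)).round(4),'marble',(M.T@(mc-g)).round(4))
for n in sys.argv[2:]: meas(n,sys.argv[1]+n+'.png')
E
python3 m.py a top side wrist
```

```text
top t 21.875 tcp [0.4789 0.1736 0.2113] ang 176.51019248184102 tool z [ 0.e+00  1.e-04 -1.e+00] F [-0.1  0.2 -1.1]
 guess [0.5977 0.1664 0.2163] und 0.1813 dish [0.5953 0.1673 0.1958] axes px [38.8 42.1] marble [0.5999 0.1665 0.1979] n 1090 35 tilt deg [-0.3 -0.2] h 0.1904
 rad in tool frame: dish [-0.1165  0.0007  0.0205] marble [-0.1212  0.0003  0.0184]
side t 21.925 tcp [0.4789 0.1737 0.2113] ang 176.51174785265647 tool z [ 0.e+00  1.e-04 -1.e+00] F [-0.3 -0.1 -0.4]
 guess [0.5977 0.1664 0.2163] und 0.1813 dish [0.5887 0.1507 0.1958] axes px [12.3 34.7] marble [0.6017 0.1822 0.1979] n 311 14 tilt deg [-1.1 -0.4] h 0.1903
 rad in tool frame: dish [-0.1109 -0.0163  0.0205] marble [-0.122   0.016   0.0184]Traceback (most recent call last):
  File "m.py", line 23, in <module>
    for n in sys.argv[2:]: meas(n,sys.argv[1]+n+'.png')
                           ~~~~^^^^^^^^^^^^^^^^^^^^^^^^
  File "m.py", line 16, in meas
    k=cv2.findContours((near).astype(np.uint8),cv2.RETR_EXTERNAL,cv2.CHAIN_APPROX_NONE)[0]; k=max(k,key=cv2.contourArea)
                                                                                              ~~~^^^^^^^^^^^^^^^^^^^^^^^
ValueError: max() iterable argument is empty
```

Call:
arm_command:
  plan: "0 .00104 0 .5;0 .00208 0 1;-.00004 .00312 0 1.5;-.00007 .00415 0 2;-.00007 .00415 0 2;-.00007 .00415 0 2;-.00007 .00415 0 2;-.00007 .00415 0 2;-.00007 .00415 0 2;-.00007 .00415 0 2;-.00007 .00415 0 2;-.00007 .00415 0 2;-.00007 .00415 0 2;-.00007 .00415 0 2;-.00007 .00415 0 2;-.00004 .00312 0 1.5;0 .00208 0 1;0 .00104 0 .5;0 .0006 0 .3;0 0 0 0"

```text
clock: 24.52
tcp_pos: [0.4987, 0.2325, 0.2113]
orientation: [-0.913, -3.006, 0.0]
contact_force: [0.9, -0.2, -0.5]
grip_width: 0.0108
gripper_force: 80.0
```

```bash
python3 m.py b top; python3 - <<'E'
from h import *
o=r.get_obs(); M=R.from_rotvec(o['orientation']).as_matrix(); c=o['tcp_pos']-.119*M[:,0]
print(c, M.T@(np.array([.597,.176,.1084])-np.r_[c[:2],o['tcp_pos'][2]]), o['joints'].round(2))
E
```

```text
top t 24.525 tcp [0.4987 0.2325 0.2113] ang 146.21254309120707 tool z [-0. -0. -1.] F [ 0.9 -0.2 -0.5]
 guess [0.5976 0.1664 0.2163] und 0.1813 dish [0.5955 0.1689 0.1958] axes px [38.  43.1] marble [0.5998 0.1675 0.1979] n 1184 32 tilt deg [-0.6  0.4] h 0.1905
 rad in tool frame: dish [-0.1159  0.001   0.0205] marble [-0.1202  0.0022  0.0184]
[0.59759379 0.16632399 0.21130485] [0.00587262 0.00771619 0.10290653] [-0.7   0.31  0.19  1.9  -0.07  0.94  0.5 ]
```

```bash
python3 - <<'E'
from h import *
o,p,D=grab('wrist','w7.png'); c=eyes.calibration('wrist'); T=np.array(c['tool_from_camera']); f=200/np.tan(np.radians(c['fov_y'])/2)
v,u=np.mgrid[0:400,0:640]; ray=np.stack([(u-c['cx'])/f,-(v-c['cy'])/f,-np.ones_like(u,float)],-1)*D[...,None]
W=(ray@T[:3,:3].T+T[:3,3])[D>0]
W=W[(abs(W[:,1])<.1)&(W[:,0]<.05)&(W[:,0]>-.05)]
for z in np.arange(-.1,.02,.01):
    q=W[abs(W[:,2]-z)<.005]
    if len(q): print(round(z,3),len(q),q.min(0).round(3),q.max(0).round(3))
E
```

```text
-0.09 1064 [ 0.018 -0.019 -0.088] [ 0.022  0.02  -0.085]
-0.08 10076 [ 0.005 -0.064 -0.085] [ 0.022  0.065 -0.075]
-0.07 13480 [-0.007 -0.063 -0.075] [ 0.019  0.065 -0.065]
-0.06 10042 [-0.01  -0.057 -0.065] [ 0.018  0.058 -0.055]
-0.05 4770 [-0.012 -0.05  -0.055] [ 0.018  0.052 -0.045]
-0.04 5696 [-0.011 -0.043 -0.045] [ 0.015  0.045 -0.035]
-0.03 1692 [-0.011 -0.037 -0.035] [ 0.015  0.038 -0.025]
-0.02 872 [-0.011 -0.018 -0.025] [ 0.039  0.02  -0.015]
-0.01 4701 [-0.038 -0.018 -0.015] [ 0.048  0.02  -0.005]
-0.0 490 [ 0.006 -0.018 -0.005] [0.048 0.02  0.005]
0.01 126 [ 0.007 -0.017  0.005] [0.012 0.019 0.011]
```

Call:
arm_command:
  plan: ".0002 .0003 .003 0;.0006 .0008 .006 0;.001 .0013 .008 0;.0011 .0014 .008 0;.0011 .0014 .008 0;.001 .0013 .008 0;.0006 .0008 .008 0;.0003 .0004 .008 0;0 0 .008 0;0 0 .008 0;0 0 .008 0;0 0 .006 0;0 0 .004 0;0 0 .002 0"

```text
clock: 26.38
tcp_pos: [0.4981, 0.2422, 0.1181]
orientation: [-0.913, -3.006, 0.0]
contact_force: [-0.5, -0.3, -0.9]
grip_width: 0.0109
gripper_force: 80.0
```

```bash
python3 m.py c top; python3 - <<'E'
from h import *
o=r.get_obs(); M=R.from_rotvec(o['orientation']).as_matrix(); c=o['tcp_pos']-.119*M[:,0]
print(c, M.T@(np.array([.597,.176,.1084])-np.r_[c[:2],o['tcp_pos'][2]]), o['joints'].round(2))
E
```

```text
top t 26.375 tcp [0.4981 0.2422 0.1181] ang 146.2113880512543 tool z [-1.e-04 -0.e+00 -1.e+00] F [-0.5 -0.3 -0.9]
 guess [0.597  0.1761 0.1231] und 0.0881 dish [0.5939 0.1791 0.1026] axes px [34.9 39.9] marble [0.5996 0.1767 0.1047] n 995 25 tilt deg [-0.5  0.4] h 0.0975
 rad in tool frame: dish [-0.1147  0.0008  0.0205] marble [-0.1209  0.002   0.0184]
[0.59692101 0.17601209 0.11796386] [-7.37001727e-05  3.66020651e-05  9.58029817e-03] [-0.69  0.44  0.16  1.97 -0.1   0.74  0.51]
```

Call:
arm_command:
  plan: "0 0 .002 0;0 0 .003 0;0 0 .003 0;0 0 .0016 0;0 0 .0007 0;0 0 0 0;0 0 0 0;0 0 0 0;0 0 0 0;0 0 0 0;0 0 0 0;0 0 0 0;0 0 0 0"

```text
clock: 28.05
tcp_pos: [0.4981, 0.2423, 0.108]
orientation: [-0.913, -3.006, -0.0]
contact_force: [0.6, 0.8, -0.4]
grip_width: 0.0105
gripper_force: 80.0
```

```bash
python3 m.py d top; python3 - <<'E'
from h import *
o,p,d=grab('side','s8.png'); a=cv2.imread('pics/s8.png'); b=cv2.imread('pics/dtop.png')
u,v=map(int,proj('side',o,[.597,.176,.095])); x,y=map(int,proj('top',o,[.56,.19,.095])); print(u,v,x,y,proj('top',o,[.597,.176,.095]))
f=lambda q,u,v:cv2.resize(q[v-40:v+40,u-50:u+50],(400,320),interpolation=cv2.INTER_CUBIC)
cv2.imwrite('pics/c8.png',np.hstack([f(a,u,v),f(b,x,y)]))
E
```

```text
top t 28.05 tcp [0.4981 0.2423 0.108 ] ang 146.2136838983618 tool z [-0.  0. -1.] F [ 0.6  0.8 -0.4]
 guess [0.597  0.1761 0.113 ] und 0.078 dish [0.5953 0.1789 0.0925] axes px [34.2 39. ] marble [0.5994 0.1765 0.0946] n 976 26 tilt deg [-0.6  0.6] h 0.0872
 rad in tool frame: dish [-0.1161  0.0014  0.0205] marble [-0.1208  0.0017  0.0184]
334 169 241 173 (np.float64(247.26709104674964), np.float64(160.96630373012198))
```

View pics/c8.png

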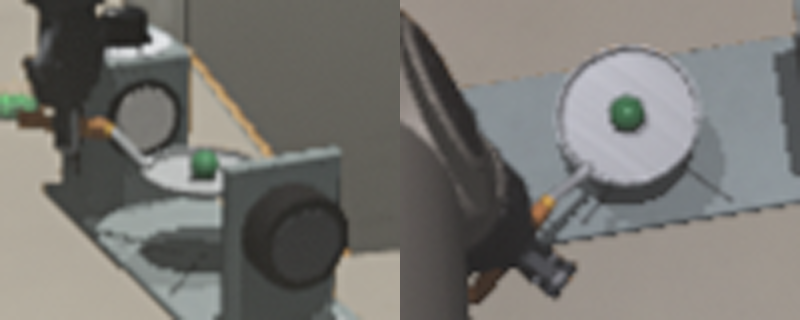

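The crops show the marble at top pixel (247.8,161.3), against a predicted beam pixel of (247.3,161.0). The handle lies along the left index line, and the dish is clear of the windows. I'll pause a little longer, then make the quarter turn.

Call:
arm_command:
  plan: "0 0 0 0;0 0 0 0;0 0 0 0;0 0 0 0;0 0 0 0;0 0 0 0;0 0 0 0;0 0 0 0;0 -.00104 0 -.5;-.00002 -.00208 0 -1;-.00004 -.00312 0 -1.5;-.00007 -.00415 0 -2;-.00011 -.00519 0 -2.5;-.00011 -.00519 0 -2.5;-.00011 -.00519 0 -2.5;-.00011 -.00519 0 -2.5;-.00011 -.00519 0 -2.5;-.00011 -.00519 0 -2.5;-.00011 -.00519 0 -2.5;-.00011 -.00519 0 -2.5"

```text
clock: 30.65
tcp_pos: [0.4792, 0.1938, 0.108]
orientation: [-0.237, -3.133, 0.0]
contact_force: [0.0, -0.1, -0.2]
grip_width: 0.0107
gripper_force: 80.0
```

Call:
arm_command:
  plan: "-.00011 -.00519 0 -2.5;-.00011 -.00519 0 -2.5;-.00011 -.00519 0 -2.5;-.00011 -.00519 0 -2.5;-.00011 -.00519 0 -2.5;-.00011 -.00519 0 -2.5;-.00011 -.00519 0 -2.5;-.00011 -.00519 0 -2.5;-.00011 -.00519 0 -2.5;-.00011 -.00519 0 -2.5;-.00011 -.00519 0 -2.5;-.00011 -.00519 0 -2.5;-.00011 -.00519 0 -2.5;-.00011 -.00519 0 -2.5;-.00011 -.00519 0 -2.5;-.00011 -.00519 0 -2.5;-.00011 -.00519 0 -2.5;-.00011 -.00519 0 -2.5"

```text
clock: 32.9
tcp_pos: [0.5008, 0.1053, 0.108]
orientation: [0.98, -2.985, 0.0]
contact_force: [0.9, -0.7, -1.9]
grip_width: 0.0105
gripper_force: 80.0
```

Call:
arm_command:
  plan: "-.00011 -.00519 0 -2.5;-.00011 -.00519 0 -2.5;-.00011 -.00519 0 -2.5;-.00011 -.00519 0 -2.5;-.00011 -.00519 0 -2.5;-.00011 -.00519 0 -2.5;-.00007 -.00415 0 -2;-.00004 -.00312 0 -1.5;-.00002 -.00208 0 -1;0 -.00104 0 -.5;0 0 0 0;0 0 0 0;0 0 0 0;0 0 0 0"

```text
clock: 34.65
tcp_pos: [0.5307, 0.0772, 0.108]
orientation: [1.48, -2.771, -0.0]
contact_force: [-0.4, -1.0, -1.0]
grip_width: 0.0104
gripper_force: 80.0
```

```bash
python3 m.py e top; python3 - <<'E'
from h import *
o=r.get_obs(); M=R.from_rotvec(o['orientation']).as_matrix(); c=o['tcp_pos']-.119*M[:,0]
print(c, M.T@(np.array([.597,.176,.108])-np.r_[c[:2],o['tcp_pos'][2]]), o['joints'].round(2),o['grip_width'])
E
```

```text
top t 34.65 tcp [0.5307 0.0772 0.108 ] ang 236.216702536456 tool z [-0.  0. -1.] F [-0.4 -1.  -1. ]
 guess [0.5968 0.1762 0.113 ] und 0.078 dish [0.5957 0.1802 0.0925] axes px [32.9 33.9] marble [nan nan nan] n 349 0 tilt deg [-2.8  5.6] h 0.0837
 rad in tool frame: dish [-0.1217  0.0032  0.0205] marble [nan nan nan]
[0.59686419 0.17615234 0.10800528] [ 5.11141917e-05 -1.97585876e-04  3.45484148e-06] [-0.11  0.44 -0.19  1.99  0.12  0.72  2.18] 0.010485841272669522m.py:18: RuntimeWarning: Mean of empty slice.
  dc=pt(cn,o,eu,ev,und+.0145); gu=u[grn].mean();gv=v[grn].mean(); mc=pt(cn,o,gu,gv,und+.0166)
  ret = ret.dtype.type(ret / rcount)
```

The arm now hides the marble from the top camera, so I'll check numerically in the side view, against the earlier frame.

```bash
python3 - <<'E'
from h import *
o,p,d=grab('side','s9.png')
u,v=map(int,proj('side',o,[.597,.176,.095])); print(proj('side',o,[.597,.176,.095]))
for f in('s8','s9'):
    h=cv2.cvtColor(cv2.imread(f'pics/{f}.png'),cv2.COLOR_BGR2HSV)[v-20:v+20,u-30:u+30]
    m=((h[...,1]>90)&(h[...,0]>40)&(h[...,0]<95)).astype(np.uint8)
    n,_,s,c=cv2.connectedComponentsWithStats(m); print(f,[(int(s[i,4]),(c[i]+[u-30,v-20]).round(1)) for i in range(1,n) if s[i,4]>3])
print(r.get_obs()['qvel'].round(4))
E
```

```text
(np.float64(334.7188488136489), np.float64(169.98302623606395))
s8 [(4, array([333.5, 168. ])), (5, array([336.4, 169.2]))]
s9 [(6, array([336.3, 168.8]))]
[-0.0002 -0.0002 -0.0002 -0.0003  0.0005  0.0001  0.0009]
```

```bash
python3 -c "
from bench import ticket
print(ticket.hand_in())"
```

```text
the job is handed in; nothing more can be done
None
```

The job is handed in: the dial measured within about 1 degree of its 90 degree mark, and the dish was paused at front left, then turned a quarter turn and held at front right, level and still (robot pose), with the marble in the beam as far as the side camera showed, since the arm hid it from the top camera.

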